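Open the thread jar one-handed in the jar holder

ROBOT

A 6-joint arm with a two-finger parallel gripper is mounted at the origin on a cart in front of the work surface, level with it; the furniture and walls round the work are solid. World frame = base frame: x ahead of the robot, y to its left, z up, the work surface at z = 0. Lengths are in mm, angles in rad, forces in N, time in s.
With the tool pointing down it reaches from about 350 to 775 mm from the base axis. Payload 7.3 kg.
Tool frame: the origin (TCP) lies on the mounting face of the last link; the fingertips stand 178 mm ahead of it and the grasp point (between the pads) lies 159 mm ahead of it; z points along the fingers, y is the line along which they close (so a half turn about z gives the same grasp; the last joint's range is limited). The gripper opens to 92 mm and grips with 3 to 60 N. Pads are 19 mm wide; open, the fingers measure 130 mm over their backs; the gripper's body (75 mm by 190 mm) begins 47 mm behind the grasp point.
Start: joints at [1.083, 0.342, 1.524, -0, 1.275, -0.146], TCP at [175.95, 494.641, 404.741] pointing down, gripper open.
Joint ranges: [-2.53, 2.53], [-0.77, 2.02], [0.04, 2.7], [-1, 4.14], [0.28, 2.66], [-3.11, 3.11]. Speed limits (rad/s): [2.57, 2.57, 3.14, 3.14, 3.14, 3.14].

INTERFACE

Orientations are given as [roll, pitch, yaw] about the fixed x, y, z axes, in that order (R = Rz(yaw) Ry(pitch) Rx(roll)).
In Python, from plant import bot, vision gives the robot as it stands. The module is installed in compiled form; this text tells all that it offers.
- The arm moves only by the tool nudge_tcp, called after "Call:" as name(argument=value, ...) on one line, values as JSON. Schema: {"type":"object","properties":{"deltas":{"type":"array","items":{"type":"number"},"minItems":5,"maxItems":25},"only":{"type":"string"},"quiet":{"type":"boolean"},"lines":{"type":"string"}},"required":["deltas"],"additionalProperties":false}. deltas is one flat list of numbers that holds 1 to 5 rows one after another, with no inner brackets; each row has 5 numbers: the finger opening in mm, then dx, dy, dz in units of 20 mm, then a turn about the tool's z in units of 0.25 rad; each row is the pose to reach, as a shift and turn from the pose commanded when the call began, along the tool's axes at that moment; what a row does not reach only later rows make up. A row lasts 1/8 s, in which the tool goes at most 62.5 mm and 0.188 rad, less where a joint would pass 70% of its speed; a pose out of reach is approached as far as the arm can. The fingers move at their own pace and stop on an object; the grip force is fixed at half the most. Time passes only in rows, so rows that do not move let the fingers close. The tool returns the time, the measured TCP pose, the force, the opening and the grip force at its end. only (a regular expression) keeps the lines of the reply that match it, lines (a string "A,B") keeps lines A to B, and quiet returns only ok. Input that does not fit is refused with a message, and nothing moves.
- bot.get_obs(): the state, without advancing time (a new reading comes with each control period).
- vision.capture(name): name is "scene" or "top" or "wrist"; returns a dict with "color" (384x512x3 uint8, red, green, blue), "K" (3x3 intrinsics, pixels), "R" (3x3) and "t" (3): a world point X has camera coordinates R X + t. Camera axes: x right, y down, z forward; pixel columns grow to the right and rows downward; lengths in mm; the calibration is good to about 2 mm. A picture is of the moment at which its call begins. There is no depth.
- bot.close_job(): hands the job in; it is judged then, once.
The state is a dict: "time": time; "joint_positions": joint angles; "dq": joint speeds; "tau": joint torques, N m; "tool_pos": TCP position; "tcp_rot": TCP orientation; "contact_force": force on the tool from outside, world axes, zero at the start; "moment": the same for the moment, N m; "grip_width": finger opening in mm; "finger_force": force on a finger pad.
Only numpy, scipy, OpenCV 4.12 (cv2) and the standard library are available. Lean on these libraries where they do the work, as an engineer would, in place of code of your own. Each camera call takes 0.05 s, during which the arm holds its last target. There are 200 camera calls.

TASK

One of the two screw-top glass jars has the reel of sewing thread in it. Stand that jar, still closed, fully down in the square pocket of the jar holder so that it cannot turn, and unscrew its tight cap there, leaving the jar seated in the holder. Finish while holding the cap, level and still, centred just above the open mouth, a finger's width or two clear of it; leave the other jar closed where it is and do not push the roll of tape behind them about.

Things in the scene. Friction and masses are not known exactly. Their poses are not given: they have to be found in the camera images.
- jar_a: jar a: clear glass jar, square body 66 x 66 mm with rounded corners, flat shoulder 74 mm up, then a round neck (40 mm across) to the rim at 100 mm; 110 mm tall with its cap; 0.25 to 0.42 kg. Origin at the centre of its underside, z up, x and y square to its sides. Stands loose on the worktop in the left part of the work area
- jar_b: jar b: clear glass jar, square body 66 x 66 mm with rounded corners, flat shoulder 74 mm up, then a round neck (40 mm across) to the rim at 100 mm; 110 mm tall with its cap; 0.25 to 0.42 kg. Origin at the centre of its underside, z up, x and y square to its sides. Stands loose on the worktop in the right part of the work area
- cap_a: tight screw cap of jar a: round plain steel, 58 mm across, 24 mm tall, fluted, 50 g; grip it from above across its diameter. Origin at the centre of its lower edge, z up. Closed, its lower edge is 13.5 mm below the rim, 12.5 mm above the shoulder; the jar can be carried by it. Unscrews anticlockwise seen from above, rising 0.05 mm per degree; see the rim
- cap_b: tight screw cap of jar b: round plain steel, 58 mm across, 24 mm tall, fluted, 50 g; grip it from above across its diameter. Origin at the centre of its lower edge, z up. Closed, its lower edge is 13.5 mm below the rim, 12.5 mm above the shoulder; the jar can be carried by it. Unscrews anticlockwise seen from above, rising 0.05 mm per degree; see the rim
- rim_a (a point): centre of the rim of jar a, 100 mm up, axes as the jar's. The closed cap's x axis is 10 to 28 degrees anticlockwise of the jar's; between 80 and 111 its three lugs are out of the threads and it lifts straight off, at 111 they meet solid stops. A silicone ring on the rim presses the cap up (13 N): turning it takes about 0.4 N m at first, more than the jar's grip on the bare worktop
- rim_b (a point): centre of the rim of jar b, 100 mm up, axes as the jar's. The closed cap's x axis is 10 to 28 degrees anticlockwise of the jar's; between 80 and 111 its three lugs are out of the threads and it lifts straight off, at 111 they meet solid stops. A silicone ring on the rim presses the cap up (13 N): turning it takes about 0.4 N m at first, more than the jar's grip on the bare worktop
- thread_reel: reel of sewing thread, 29 mm across and 40 mm tall, loose inside one of the two jars, on its floor; which jar varies. Origin at the centre of its underside
- thimble: steel thimble, 19 mm across and 23 mm tall, loose inside the other jar. Origin at the centre of its open lower end
- jar_holder: one-handed jar holder stuck to the worktop by suction feet, in the middle of the work area, between the jars: grey plastic base 124 x 124 mm with a raised square collar (102 mm outside), 37 mm high overall. It cannot move. Origin at the worktop under its centre; x and y square to the pocket's sides
- pocket (a point): centre of the pocket's floor, 6 mm above the worktop, axes as the holder's. The pocket is 70 x 70 mm, straight to 25 mm above the worktop and flared above that to about 88 mm at the mouth; the jar goes in with its sides parallel to the pocket's (any of the four ways round) and can turn about 5 degrees either way in it
- masking_tape: small roll of black tape lying behind the jars and holder, to the left of the printer, 58 mm across, 19 mm high, not to be disturbed
Not all that is in view belongs to the job. What is shaped like the cap_b but turquoise is not meant.

How it is judged (in metres and radians):
On the way, in this order (a step that is already met when the one before it is completed fails the run):
1. the jar with the thread reel stands fully down in the holder's pocket, its cap still on (((horizontal distance between thread_reel and jar_a below 0.035 m and z of jar_a in the frame of pocket below 0.004 m and horizontal distance between jar_a and pocket below 0.008 m and angle between jar_a's own z axis and vertical below 0.08 rad and z of cap_a in the frame of rim_a below -0.008 m and horizontal distance between cap_a and rim_a below 0.005 m) or (horizontal distance between thread_reel and jar_b below 0.035 m and z of jar_b in the frame of pocket below 0.004 m and horizontal distance between jar_b and pocket below 0.008 m and angle between jar_b's own z axis and vertical below 0.08 rad and z of cap_b in the frame of rim_b below -0.008 m and horizontal distance between cap_b and rim_b below 0.005 m))), for 0.2 s.
2. its cap is off the threads and clear of the rim while the jar stays seated in the holder (((horizontal distance between thread_reel and jar_a below 0.035 m and z of jar_a in the frame of pocket below 0.004 m and horizontal distance between jar_a and pocket below 0.008 m and angle between jar_a's own z axis and vertical below 0.08 rad and z of cap_a in the frame of rim_a above 0.003 m and contact force between cap_a and jar_a below 0.1 N) or (horizontal distance between thread_reel and jar_b below 0.035 m and z of jar_b in the frame of pocket below 0.004 m and horizontal distance between jar_b and pocket below 0.008 m and angle between jar_b's own z axis and vertical below 0.08 rad and z of cap_b in the frame of rim_b above 0.003 m and contact force between cap_b and jar_b below 0.1 N))), for 0.2 s.
At the end, for the whole second after the job is handed in: the jar with the reel stands in the pocket (within 4 mm of its floor, upright within 0.08 rad); its cap is in the fingers, clear of the jar, lower edge 3 to 50 mm above the rim, within 20 mm of its axis, level within 0.2 rad, still; the other jar is closed, upright, within 30 mm of its place (((horizontal distance between thread_reel and jar_a below 0.035 m and z of jar_a in the frame of pocket below 0.004 m and horizontal distance between jar_a and pocket below 0.008 m and angle between jar_a's own z axis and vertical below 0.08 rad and z of cap_a in the frame of rim_a between 0.003 and 0.05 m and contact force between cap_a and jar_a below 0.1 N and horizontal distance between cap_a and rim_a below 0.02 m and angle between cap_a's own z axis and vertical below 0.2 rad and contact force between the fingers and cap_a above 1 N and linear speed of each of cap_a, jar_a below 0.03 m/s and distance of jar_b from where it was at the start of the episode below 0.03 m and angle between jar_b's own z axis and vertical below 0.1 rad and z of cap_b in the frame of rim_b below -0.008 m) or (horizontal distance between thread_reel and jar_b below 0.035 m and z of jar_b in the frame of pocket below 0.004 m and horizontal distance between jar_b and pocket below 0.008 m and angle between jar_b's own z axis and vertical below 0.08 rad and z of cap_b in the frame of rim_b between 0.003 and 0.05 m and contact force between cap_b and jar_b below 0.1 N and horizontal distance between cap_b and rim_b below 0.02 m and angle between cap_b's own z axis and vertical below 0.2 rad and contact force between the fingers and cap_b above 1 N and linear speed of each of cap_b, jar_b below 0.03 m/s and distance of jar_a from where it was at the start of the episode below 0.03 m and angle between jar_a's own z axis and vertical below 0.1 rad and z of cap_a in the frame of rim_a below -0.008 m))); the arm keeps its last pose, push and grip.
It fails at once if a jar tips over (angle between any of jar_a, jar_b's own z axis and vertical above 0.6 rad).
It fails at once if the roll of tape is pushed more than 40 mm (distance of masking_tape from where it was at the start of the episode above 0.04 m).
It also fails if it takes over 45 s, if anything falls off the work surface, if the arm or the gripper's body presses on something with over 40 N, if the wrist force passes 120 N, or if a joint passes its speed limit or range.

## Working session

There is one attempt and no reset: what is moved stays moved. The work goes in short steps, Python scripts to look and compute and a tool call to move; the robot and the scene stay as the last step left them, time stands still between calls to the robot, and variables do not carry over. Pictures are saved under pics/ and viewed, at most 10 in all, crops included, and the job is handed in when it is done.

```bash
mkdir -p pics; cat > h.py <<'E'
import numpy as np, cv2
from plant import bot, vision
def snap(n,f,crop=None,s=1):
    d=vision.capture(n); im=d["color"][:,:,::-1].copy()
    np.savez('pics/'+f+'.npz',**d)
    if crop: x0,y0,x1,y1=crop; im=im[y0:y1,x0:x1]
    if s!=1: im=cv2.resize(im,None,fx=s,fy=s,interpolation=cv2.INTER_CUBIC)
    cv2.imwrite('pics/'+f+'.png',im); return d
def ray(d,u,v,z):
    K,R,t=d["K"],d["R"],d["t"]; c=-R.T@t; r=R.T@np.linalg.inv(K)@[u,v,1]
    return c+r*(z-c[2])/r[2]
def proj(d,X):
    p=d["K"]@(d["R"]@np.array(X,float)+d["t"]); return p[:2]/p[2]
E
python3 - <<'E'
from h import *
a=snap("scene","s0"); b=snap("top","t0")
im=np.vstack([cv2.imread('pics/s0.png'),cv2.imread('pics/t0.png')])
cv2.imwrite('pics/st.png',np.hstack([cv2.imread('pics/s0.png'),cv2.imread('pics/t0.png')]))
o=bot.get_obs(); print({k:np.round(v,3) for k,v in o.items()})
for d in(a,b): print(np.round(-d["R"].T@d["t"]),np.round(d["R"],2),d["K"][0,0])
E
```

```text
{'time': np.float64(0.1), 'joint_positions': array([ 1.083,  0.343,  1.525,  0.   ,  1.275, -0.146]), 'dq': array([ 0.002, -0.002, -0.005,  0.002,  0.002, -0.   ]), 'tau': array([ 2.0000e-03, -4.3201e+01, -2.4469e+01,  7.2000e-02,  5.3000e-02,
       -0.0000e+00]), 'tool_pos': array([175.897, 494.526, 404.136]), 'tcp_rot': array([-3.14, -0.  ,  2.8 ]), 'contact_force': array([ 0.465, -0.043, -0.19 ]), 'moment': array([-0.015,  0.005, -0.034]), 'finger_force': np.float64(0.0), 'grip_width': np.float64(91.939)}
[  91. -855. 1030.] [[ 0.89 -0.45 -0.01]
 [-0.32 -0.62 -0.72]
 [ 0.32  0.64 -0.7 ]] 484.85157570313623
[350.  -7. 919.] [[ 0.   -1.    0.  ]
 [-0.98 -0.   -0.21]
 [ 0.21 -0.   -0.98]] 355.6554730894681
```

View pics/s0.png

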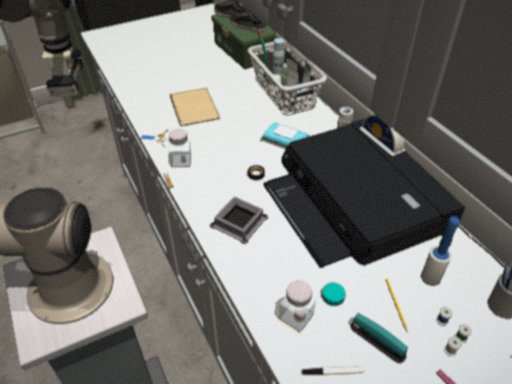

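View pics/t0.png

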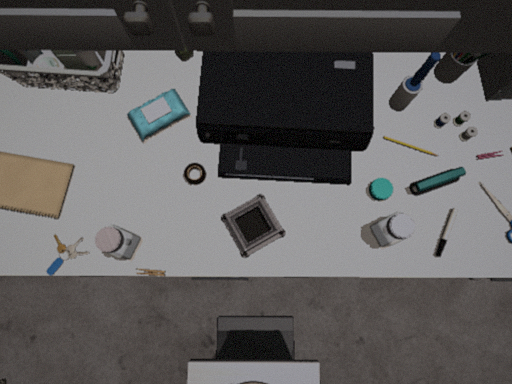

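The scene view shows jar a at about (179,147), jar b at (298,303), the holder at (240,218), the tape at (256,172) and the turquoise decoy cap at (333,293). In the top view, jar a is at (117,241), jar b at (393,229), the holder at (253,225) and the tape at (195,174). Next I'll enlarge both jars and the holder.

```bash
python3 - <<'E'
import cv2,numpy as np
s=cv2.imread('pics/s0.png');t=cv2.imread('pics/t0.png')
def c(im,x,y,w,h,k): return cv2.resize(im[y:y+h,x:x+w],(400,300),interpolation=cv2.INTER_CUBIC)
out=np.vstack([np.hstack([c(s,150,120,67,50,6),c(s,262,272,80,60,5)]),np.hstack([c(t,80,213,80,60,5),c(t,353,200,80,60,5)])])
cv2.imwrite('pics/z1.png',np.clip(out*1.3,0,255).astype('uint8'))
cv2.imwrite('pics/z2.png',cv2.resize(t[185:265,205:305],(800,640))[:600])
E
```

```text
(no output)
```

View pics/z1.png

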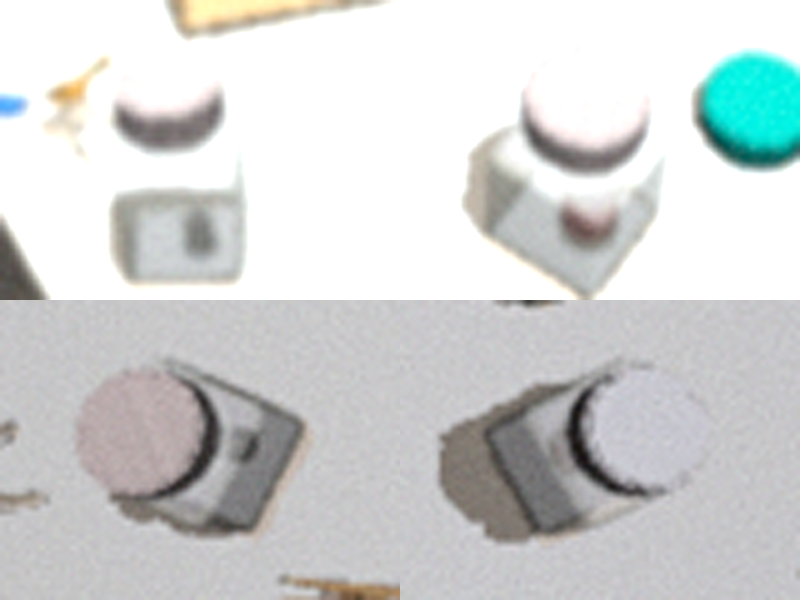

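View pics/z2.png

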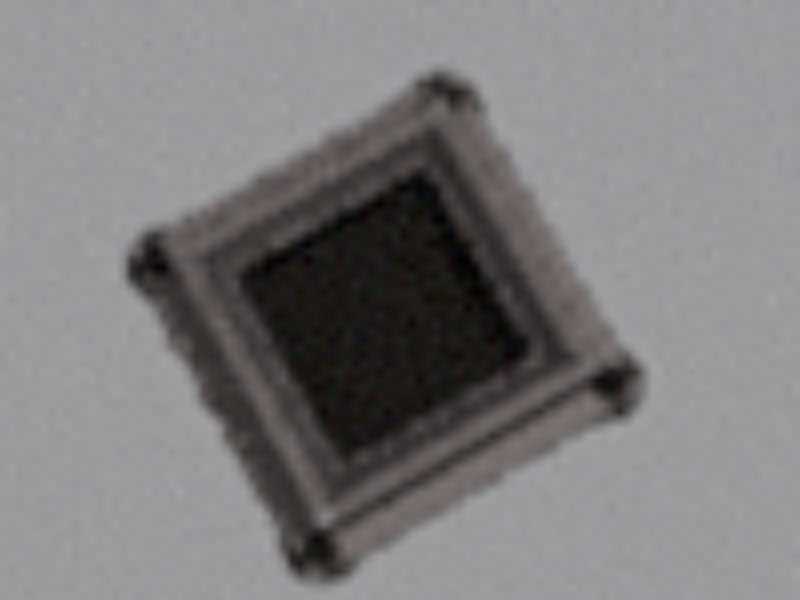

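Jar a holds a small dark grey object about 16 mm wide, which fits the thimble. Jar b holds a wider reddish/white object about 26 mm across, which fits the reel. Candidates for the target: jar b at top (393,229), jar a at (117,241), and the turquoise decoy at (381,189). I choose jar b. Next I'll compute the poses and check the contents from the wrist camera.

```bash
python3 - <<'E'
from h import *
t=np.load('pics/t0.npz'); s=np.load('pics/s0.npz')
T=lambda u,v,z:np.round(ray(t,u,v,z),1); S=lambda u,v,z:np.round(ray(s,u,v,z),1)
print('cap b top',T(402,226,110),'scene',S(262+185/5,272+105/5,110))
print('bottom b',T(370.4,226,0),T(381,246.6,0),'scene',S(280,318,0),S(300,331,0),S(313,315,0))
f=[T(205+x/8,185+y/8,8)[:2] for x,y in((450,95),(615,385),(315,550),(150,258))]
print('holder feet',f,np.mean(f,0))
f=[T(205+x/8,185+y/8,37)[:2] for x,y in((432,128),(590,365),(322,520),(170,245))]
print('collar',f,np.mean(f,0))
f=[T(205+x/8,185+y/8,6)[:2] for x,y in((415,178),(530,350),(350,455),(243,268))]
print('floor',f,np.mean(f,0),[np.degrees(np.arctan2(*(f[(i+1)%4]-f[i])[::-1])) for i in range(4)])
print('cap a',T(80+145/5,213+132/5,110),'tape',T(195,174,19),'decoy',T(381,189,24))
from scipy.spatial.transform import Rotation as Ro
print(Ro.from_euler('xyz',bot.get_obs()['tcp_rot']).as_matrix().round(3))
E
```

```text
cap b top [ 465.1 -339.   110. ] scene [ 465.  -345.6  110. ]
bottom b [ 480.3 -301.7    0. ] [ 427.  -325.8    0. ] scene [ 432.1 -324.7    0. ] [ 456.7 -376.5    0. ] [ 507.  -354.2    0. ]
holder feet [array([554.8, -17. ]), array([459.6, -70.3]), array([406.7,  25.4]), array([500.2,  80. ])] [480.325   4.525]
collar [array([537.5, -11. ]), array([462.3, -60.5]), array([414. ,  22.4]), array([499.6,  71.1])] [478.35   5.5 ]
floor [array([527.4,  -5.7]), array([471.1, -43.1]), array([437. ,  14.7]), array([497.4,  50. ])] [483.225   3.975] [np.float64(-146.40397552377024), np.float64(120.53913419991702), np.float64(30.303599025097725), np.float64(-61.6931104389723)]
cap a [431.2 329.4 110. ] tape [613.  157.3  19. ] decoy [ 573.7 -327.4   24. ]
[[-0.942  0.335 -0.001]
 [ 0.335  0.942 -0.001]
 [ 0.    -0.001 -1.   ]]
```

```bash
cat >> h.py <<'E'
from scipy.spatial.transform import Rotation as Ro
def to(x,y,z,yawdeg=None):
    o=bot.get_obs(); R=Ro.from_euler('xyz',o['tcp_rot']).as_matrix()
    d=R.T@(np.array([x,y,z])-o['tool_pos']); w=0 if yawdeg is None else -((np.radians(yawdeg)-o['tcp_rot'][2]+np.pi)%(2*np.pi)-np.pi)
    print('d',d.round(1),'turn',round(w,3),'n',round(np.linalg.norm(d)/62.5,1),round(abs(w)/.188,1))
E
python3 -c "
from h import *
to(440,90,380,60)"
```

```text
d [-384.4 -292.6   24.5] turn 1.753 n 7.7 9.3
```

Careful with the scale: shifts go in units of 20 mm and turns go in units of 0.25 rad. That gives: -240 mm is -12, -192 mm is -9.6, 0.9 rad is 3.6.

Call:
nudge_tcp(deltas=[92, -2.4, -1.85, 0.15, 0.72, 92, -4.8, -3.65, 0.3, 1.44, 92, -7.2, -5.5, 0.45, 2.16, 92, -9.6, -7.3, 0.6, 2.88, 92, -12, -9.15, 0.75, 3.6])

```text
time: 0.72
tool_pos: [341.4, 240.1, 389.6]
tcp_rot: [3.141, -0.0, 1.894]
contact_force: [1.1, 0.1, -0.2]
grip_width: 91.6
finger_force: 0.0
```

```bash
python3 -c "
from h import *
to(440,90,380,60)"
```

```text
d [-173.6   45.8    9.5] turn 0.847 n 2.9 4.5
```

```bash
python3 -c "
from h import *
to(467,-339,400,60)"
```

```text
d [-589.   -64.9  -10.5] turn 0.847 n 9.5 4.5
```

Call:
nudge_tcp(deltas=[92, -3, -0.3, -0.1, 0.68, 92, -6, -0.65, -0.15, 1.36, 92, -9, -1, -0.2, 2.04, 92, -12, -1.3, -0.25, 2.72, 92, -15, -1.6, -0.3, 3.388])

```text
time: 1.35
tool_pos: [407.3, -54.5, 395.7]
tcp_rot: [3.142, -0.0, 1.047]
contact_force: [1.3, 0.6, -0.6]
grip_width: 91.6
finger_force: 0.0
```

```bash
python3 -c "
from h import *
to(467,-339,400,60)"
```

```text
d [-216.5  194.    -4.3] turn -0.0 n 4.7 0.0
```

Scaled: -216 mm is -10.8, 194 mm is 9.7.

Call:
nudge_tcp(deltas=[92, -2.2, 1.95, -0.05, 0, 92, -4.4, 3.9, -0.1, 0, 92, -6.6, 5.8, -0.1, 0, 92, -8.8, 7.8, -0.15, 0, 92, -10.8, 9.7, -0.2, 0])

```text
time: 1.98
tool_pos: [469.0, -338.3, 399.3]
tcp_rot: [-3.141, -0.0, 1.052]
contact_force: [0.4, -0.3, 1.2]
grip_width: 92.0
finger_force: 0.0
```

```bash
python3 - <<'E'
from h import *
d=snap("wrist","w1"); o=bot.get_obs()
print(o['tool_pos'],(-d['R'].T@d['t']).round(),d['K'][0,0])
for p in((467,-339,110),(467,-339,0)): print(proj(d,p))
E
```

```text
[ 469.51079733 -343.77151513  398.59304158] [ 506. -272.  378.] 286.7719478326877
[252.98900134 189.5288874 ]
[253.28296619 166.77611068]
```

View pics/w1.png

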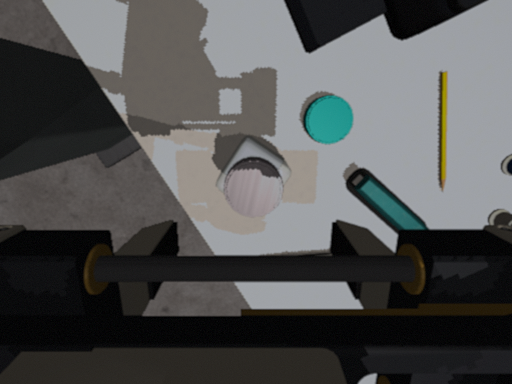

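Scaled: -150 mm is -7.5, 60 mm is 3.

Call:
nudge_tcp(deltas=[92, 0, -2.5, 1, 0, 92, 0, -5, 2, 0, 92, 0, -7.5, 3, 0, 92, 0, -7.5, 3, 0, 92, 0, -7.5, 3, 0])

```text
time: 2.65
tool_pos: [339.1, -262.4, 340.3]
tcp_rot: [3.14, 0.0, 1.053]
contact_force: [-0.4, -0.1, 1.0]
grip_width: 91.7
finger_force: 0.0
```

```bash
python3 - <<'E'
from h import *
d=snap("wrist","w2"); 
p=proj(d,(467,-339,40)); print(p,proj(d,(467,-339,110)))
u,v=p.astype(int); im=d['color'][max(v-60,0):v+60,max(u-80,0):u+80,::-1]
print(max(u-80,0),max(v-60,0))
cv2.imwrite('pics/w2c.png',cv2.resize(im,None,fx=5,fy=5,interpolation=cv2.INTER_CUBIC))
E
```

```text
[400.55402412 187.88415419] [444.84915796 212.39977739]
320 127
```

View pics/w2c.png

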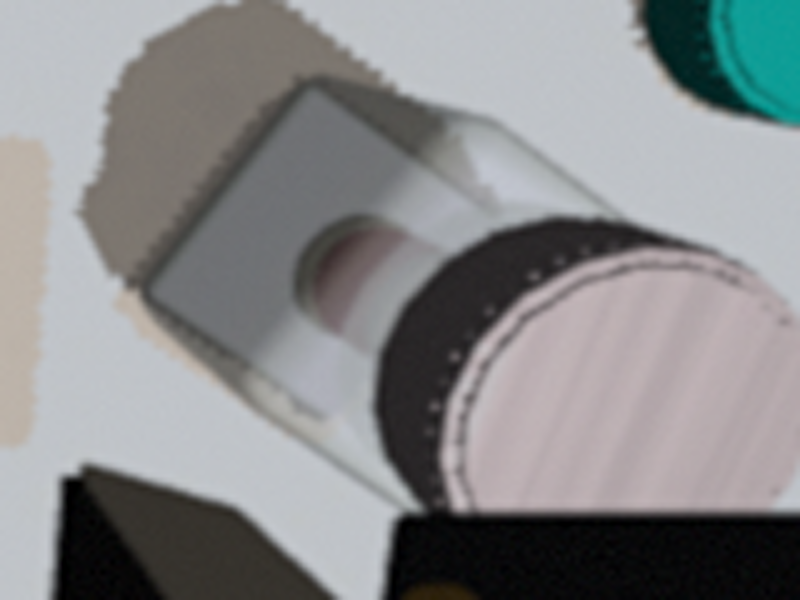

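The crop shows jar b holding a flanged reel with pink thread at about (360,275), so jar b is the right one. The jar's bottom edge runs from (145,288) to (318,80), and the cap is centred near (632,420).

```bash
python3 - <<'E'
from h import *
d=np.load('pics/w2.npz'); 
a=ray(d,349,184.6,0);b=ray(d,383.6,143,0); print(a,b,np.degrees(np.arctan2(*(b-a)[[1,0]])))
print(ray(d,446.4,212,110))
w=np.load('pics/w1.npz'); print(ray(w,254,187.5,110))
to(466,-340,340,60); to(466,-340,258,60)
E
```

```text
[ 429.61754104 -326.21966461    0.        ] [ 482.8006721  -301.51930557    0.        ] 24.91202796157094
[ 468.16267661 -339.2809132   110.        ]
[ 468.87250501 -337.7033001   110.        ]
d [ -4.6 148.1   0.9] turn 0.006 n 2.4 0.0
d [ -4.5 147.9  82.9] turn 0.006 n 2.7 0.0
```

Scaled: 149 mm is 7.45, 147 mm is 7.35, 0.006 rad is 0.024.

Call:
nudge_tcp(deltas=[92, -0.05, 2.5, 0, 0, 92, -0.1, 5, 0, 0, 92, -0.15, 7.35, 0.05, 0.024, 92, -0.15, 7.45, 1, 0.024, 92, -0.15, 7.45, 1, 0.024])

```text
time: 3.32
tool_pos: [467.5, -338.5, 318.2]
tcp_rot: [-3.139, -0.001, 1.047]
contact_force: [-0.4, -0.0, -0.1]
grip_width: 91.9
finger_force: 0.0
```

```bash
python3 -c "
from h import *
to(467.5,-339.5,258,60)"
```

```text
d [-0.9  0.7 60.2] turn 0.0 n 1.0 0.0
```

Scaled: 30 mm is 1.5, 60 mm is 3.

Call:
nudge_tcp(deltas=[92, -0.05, 0.05, 1.5, 0, 92, -0.05, 0.05, 3, 0, 92, -0.05, 0.05, 3, 0, 50, -0.05, 0.05, 3, 0, 50, -0.05, 0.05, 3, 0])

```text
time: 3.95
tool_pos: [467.4, -340.0, 261.4]
tcp_rot: [3.139, 0.001, 1.047]
contact_force: [-1.3, -0.2, 0.1]
grip_width: 76.5
finger_force: 0.0
```

Call:
nudge_tcp(deltas=[50, 0, 0, 0, 0, 50, 0, 0, 0, 0, 50, 0, 0, 0, 0])

```text
time: 4.32
tool_pos: [466.9, -339.5, 260.1]
tcp_rot: [-3.141, -0.0, 1.047]
contact_force: [-1.9, 0.9, 3.1]
grip_width: 57.2
finger_force: 30.0
```

Scaled: -65 mm is -3.25, -50 mm is -2.5.

Call:
nudge_tcp(deltas=[50, 0, 0, -0.5, 0, 50, 0, 0, -1.5, 0, 50, 0, 0, -2.5, 0, 50, 0, 0, -3.25, 0, 50, 0, 0, -3.25, 0])

```text
time: 4.95
tool_pos: [467.2, -339.8, 325.7]
tcp_rot: [3.139, 0.0, 1.047]
contact_force: [0.1, 0.1, -4.3]
grip_width: 56.8
finger_force: 30.0
```

```bash
python3 -c "
from h import *
to(480,4.7,325,65)"
```

```text
d [ 3.047e+02 -1.612e+02  2.000e-01] turn -0.088 n 5.5 0.5
```

Call:
nudge_tcp(deltas=[50, 1, -0.55, 0, 0, 50, 3, -1.6, 0, -0.08, 50, 5, -2.65, 0, -0.16, 50, 7, -3.7, 0, -0.24, 50, 9, -4.75, 0, -0.336])

```text
time: 5.58
tool_pos: [474.5, -134.8, 323.9]
tcp_rot: [-3.14, -0.0, 1.131]
contact_force: [0.8, -0.3, -4.3]
grip_width: 57.3
finger_force: 30.0
```

```bash
python3 -c "
from h import *
to(480,4.7,325)"
```

```text
d [128.6 -54.3  -1. ] turn 0 n 2.2 0.0
```

Scaled: 128.6 mm is 6.43, 115 mm is 5.75.

Call:
nudge_tcp(deltas=[50, 2, -0.85, 0, 0, 50, 4, -1.7, 0, 0, 50, 5.75, -2.4, 0, 0, 50, 6.43, -2.715, -0.05, 0, 50, 6.43, -2.715, -0.05, 0])

```text
time: 6.2
tool_pos: [480.4, 3.6, 325.4]
tcp_rot: [-3.141, 0.0, 1.133]
contact_force: [0.0, -0.5, -4.3]
grip_width: 57.2
finger_force: 30.0
```

```bash
python3 - <<'E'
from h import *
s=snap("scene","s3");t=snap("top","t3"); o=bot.get_obs(); print(o['tool_pos'])
z=bot.get_obs()['tool_pos'][2]-260
for d in(s,t): print(proj(d,(480,4.7,z)),proj(d,(480,4.7,6)))
a=cv2.resize(s['color'][165:245,195:290,::-1],(400,337),interpolation=cv2.INTER_CUBIC)
b=cv2.resize(t['color'][185:265,205:300,::-1],(400,337),interpolation=cv2.INTER_CUBIC)
w=vision.capture("wrist"); np.savez('pics/w3.npz',**w)
cv2.imwrite('pics/z3.png',np.hstack([a,b]))
E
```

```text
[480.50405282   2.34294002 325.50527088]
[237.01133185 205.70209442] [237.61275372 220.2029175 ]
[252.48365169 221.75538099] [252.76194975 225.22255028]
```

View pics/z3.png

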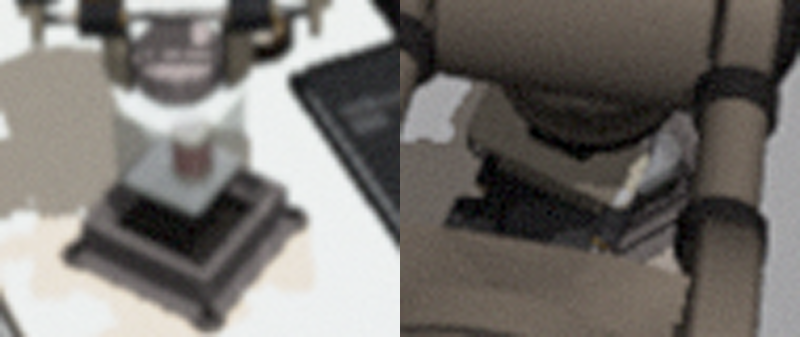

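```bash
python3 - <<'E'
from h import *
s=np.load('pics/s3.npz')
S=lambda x,y,z: ray(s,195+x/4.21,165+y/4.21,z)[:2]
J=[S(x,y,65.5) for x,y in((115,168),(192,216),(248,168))]
H=[S(x,y,8) for x,y in((72,257),(207,322),(298,222))]
C=[S(x,y,37) for x,y in((85,215),(207,275),(287,187))]
for n,P in(('jar',J),('feet',H),('collar',C)):
  print(n,np.round(P,1),'ctr',(P[0]+P[2])/2,[np.degrees(np.arctan2(*(P[1]-P[0])[::-1])),np.degrees(np.arctan2(*(P[2]-P[1])[::-1]))])
E
```

```text
jar [[445.1  26.6]
 [471.  -36.1]
 [523.1 -14.4]] ctr [484.05698299   6.08087531] [np.float64(-67.55515254634865), np.float64(22.612634461243875)]
feet [[405.3  16.4]
 [460.3 -76.5]
 [555.2 -25.9]] ctr [480.27711212  -4.75527461] [np.float64(-59.39452945482407), np.float64(28.061746859223188)]
collar [[419.4  22.1]
 [467.6 -63.2]
 [550.8 -17.7]] ctr [485.10154357   2.17215734] [np.float64(-60.51674475337173), np.float64(28.66999675433681)]
```

```bash
python3 - <<'E'
from h import *
s=np.load('pics/s3.npz')
cv2.imwrite('pics/z4.png',cv2.resize(s['color'][185:245,200:280,::-1],(800,600),interpolation=cv2.INTER_CUBIC))
E
```

```text
(no output)
```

View pics/z4.png

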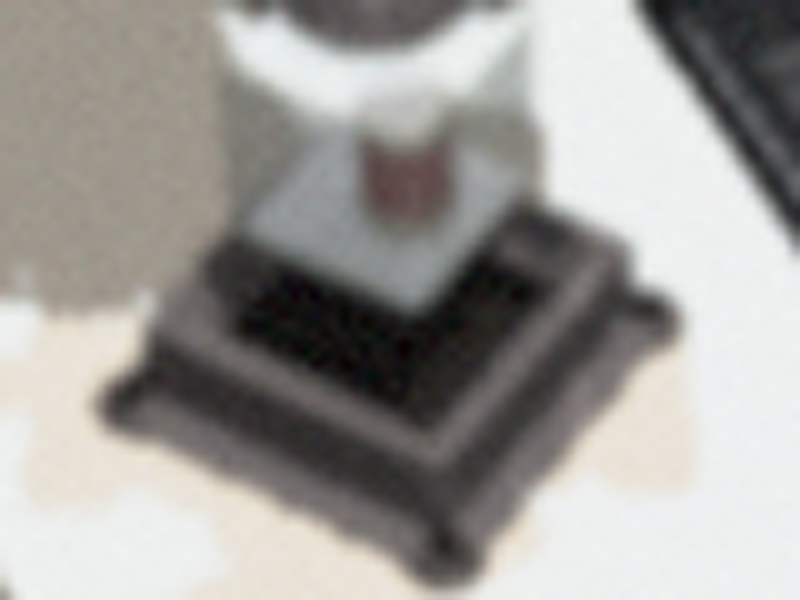

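```bash
python3 - <<'E'
from h import *
s=np.load('pics/s3.npz')
S=lambda x,y,z: ray(s,200+x/10-.45,185+y/10-.45,z)[:2]
A=lambda p,q: np.degrees(np.arctan2(*(q-p)[::-1]))%90
z=65.5
print('jar',A(S(250,232,z),S(400,305,z)),A(S(435,300,z),S(525,190,z)))
print('corners',S(235,225,z),S(418,315,z),S(532,183,z))
print('feet',A(S(125,400,8),S(445,560,8)),A(S(445,560,8),S(660,310,8)),(S(125,400,8)+S(660,310,8))/2)
print('collar',A(S(150,335,37),S(435,462,37)),A(S(440,460,37),S(630,250,37)),(S(150,335,37)+S(632,252,37))/2)
E
```

```text
jar 29.055999450579364 32.338635052685476
corners [443.36915918  18.04133557] [473.17168456 -36.19087692] [523.89695583  -5.7614737 ]
feet 29.59433658041585 29.64502331490332 [483.11738491   1.81665542]
collar 32.02583306044497 28.82315286463155 [481.91450722  -1.17131021]
```

Scaled: 39 mm is 1.95, 35 mm is 1.75.

Call:
nudge_tcp(deltas=[50, 0, 0, 0.75, 0, 50, 0, 0, 1.35, 0, 50, 0, 0, 1.75, 0, 50, 0, 0, 1.95, 0, 50, 0, 0, 1.95, 0])

```text
time: 6.98
tool_pos: [480.5, 3.1, 286.6]
tcp_rot: [-3.141, 0.0, 1.131]
contact_force: [0.4, -0.7, -4.2]
grip_width: 57.3
finger_force: 30.0
```

```bash
python3 -c "
from h import *
print(bot.get_obs()['moment']);to(480.5,3,286)"
```

```text
[-0.07559061  0.11536579 -0.01888868]
d [-0.1  0.1  0.6] turn 0 n 0.0 0.0
```

Scaled: 8 mm is 0.4, 6 mm is 0.3.

Call:
nudge_tcp(deltas=[50, 0, 0, 0.15, 0, 50, 0, 0, 0.3, 0, 50, 0, 0, 0.4, 0, 50, 0, 0, 0.4, 0])

```text
time: 7.48
tool_pos: [480.4, 3.2, 278.6]
tcp_rot: [-3.141, -0.0, 1.131]
contact_force: [-0.3, 1.0, -3.6]
grip_width: 56.9
finger_force: 30.0
```

```bash
python3 -c "
from h import *
print(bot.get_obs()['moment'])"
```

```text
[-0.11546185  0.10072121 -0.01736226]
```

Call:
nudge_tcp(deltas=[50, 0, 0, 0.2, 0, 50, 0, 0, 0.4, 0, 50, 0, 0, 0.55, 0, 50, 0, 0, 0.625, 0, 50, 0, 0, 0.625, 0])

```text
time: 8.1
tool_pos: [480.4, 3.2, 266.3]
tcp_rot: [-3.141, -0.0, 1.131]
contact_force: [-1.0, 0.8, -1.5]
grip_width: 57.0
finger_force: 30.0
```

```bash
python3 -c "
from h import *
print(bot.get_obs()['moment'])"
```

```text
[-0.061905    0.27548719  0.00340557]
```

Call:
nudge_tcp(deltas=[50, 0, 0, 0.04, 0, 50, 0, 0, 0.075, 0, 50, 0, 0, 0.075, 0, 50, 0, 0, 0.075, 0])

```text
time: 8.6
tool_pos: [480.5, 3.2, 265.7]
tcp_rot: [3.14, -0.0, 1.131]
contact_force: [-4.2, 0.3, 6.9]
grip_width: 56.7
finger_force: 30.0
```

Call:
nudge_tcp(deltas=[50, 0, 0, 0, -0.48, 50, 0, 0, -0.015, -0.96, 50, 0, 0, -0.035, -1.44, 50, 0, 0, -0.05, -1.92, 50, 0, 0, -0.07, -2.4])

```text
time: 9.22
tool_pos: [481.1, 3.2, 267.0]
tcp_rot: [3.138, 0.001, 1.735]
contact_force: [-0.2, 1.0, 2.9]
grip_width: 57.4
finger_force: 30.0
```

```bash
python3 -c "
from h import *
print(bot.get_obs()['moment'])"
```

```text
[-0.00077891  0.07283161 -0.05560183]
```

Call:
nudge_tcp(deltas=[50, 0, 0, -0.02, -0.48, 50, 0, 0, -0.04, -0.96, 50, 0, 0, -0.06, -1.44, 50, 0, 0, -0.08, -1.92, 50, 0, 0, -0.1, -2.4])

```text
time: 9.85
tool_pos: [480.8, 3.1, 268.5]
tcp_rot: [3.141, 0.001, 2.335]
contact_force: [-0.0, -0.3, -0.6]
grip_width: 56.7
finger_force: 30.0
```

```bash
python3 -c "
from h import *
print(bot.get_obs()['moment'])"
```

```text
[-0.07752571 -0.03994177 -0.00410535]
```

Scaled: -2.4 mm is -0.12, -1.4 mm is -0.07, -0.15 rad is -0.6.

Call:
nudge_tcp(deltas=[50, 0, 0, -0.01, -0.32, 50, 0, 0, -0.02, -0.6, 50, 0, 0, -0.07, -0.6, 50, 0, 0, -0.12, -0.6, 50, 0, 0, -0.12, -0.6])

```text
time: 10.48
tool_pos: [480.6, 3.2, 270.7]
tcp_rot: [3.141, 0.0, 2.48]
contact_force: [-0.5, -0.3, -0.4]
grip_width: 57.1
finger_force: 30.0
```

```bash
python3 -c "
from h import *
print(bot.get_obs()['moment'])"
```

```text
[-0.01092677  0.04711743 -0.01845832]
```

Call:
nudge_tcp(deltas=[50, 0, 0, -0.25, 0, 50, 0, 0, -0.6, 0, 50, 0, 0, -1.1, 0, 50, 0, 0, -1.5, 0, 50, 0, 0, -1.5, 0])

```text
time: 11.1
tool_pos: [480.6, 3.2, 301.4]
tcp_rot: [3.141, 0.002, 2.481]
contact_force: [-0.0, -0.1, -0.3]
grip_width: 57.0
finger_force: 30.0
```

Call:
nudge_tcp(deltas=[50, 0, 0, 0, 0, 50, 0, 0, 0, 0, 50, 0, 0, 0, 0])

```text
time: 11.48
tool_pos: [480.4, 3.2, 300.3]
tcp_rot: [-3.141, -0.0, 2.481]
contact_force: [-0.3, 0.1, 0.1]
grip_width: 57.1
finger_force: 30.0
```

```bash
python3 - <<'E'
from h import *
s=snap("scene","s5")
cv2.imwrite('pics/z5.png',cv2.resize(s['color'][165:245,190:297,::-1],(800,600),interpolation=cv2.INTER_CUBIC))
E
```

```text
(no output)
```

View pics/z5.png

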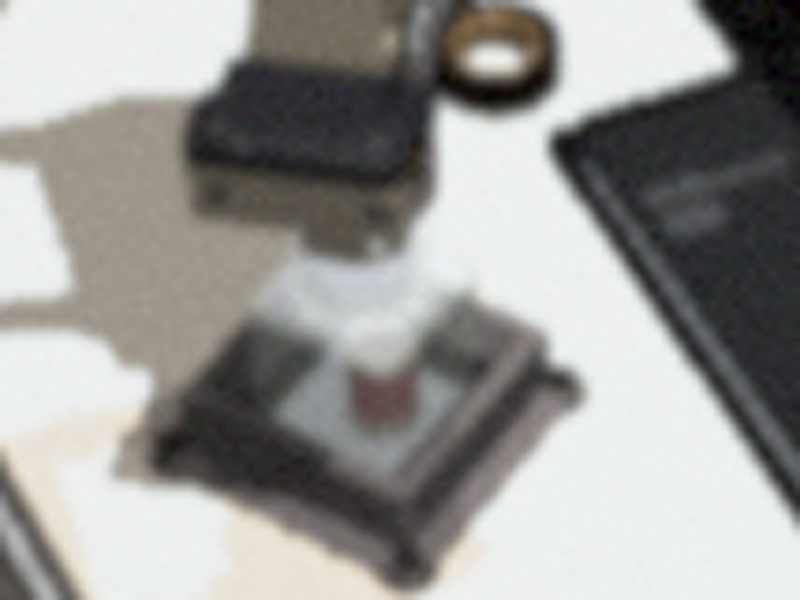

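The picture shows the jar seated in the holder, with its bottom at (380,410) and the reel inside. The cap is in the fingers above the open mouth at (360,250), and the tape at (500,55) is where it was. The cap's lower edge is about 21 mm above the rim, so I'm handing in.

```bash
python3 -c "
from plant import bot
print(bot.close_job())"
```

```text
the job is handed in; nothing more can be done
None
```

I stood jar b, the one with the thread reel, in the holder and unscrewed it there; I handed in at about 11.5 s with its cap held level, about 21 mm above the open mouth, and was shown no verdict.

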